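# Frozen octopus from the spring-lid box into the ball pan

## Task

Press the catch of the ingredient box and keep a finger on the lid so that it comes up steadily instead of flying open, until it stands fully open. Lift out the open-ended shaker and shake all six chunks from its spout over the pan with the round hollows, spread so that its left half and its right half (seen from the robot) each get at least two. Then set the empty shaker down on the wooden board, open side up, leaving the box open and the bottle, bowl and turner where they are.

Things in the scene. Friction and masses are not known exactly. Their poses are not given: they have to be found in the camera images.
- box: Open-topped brushed metal ingredient box, fixed on the counter: 200 mm along its x, 190 mm along its y, 85 mm high, walls and floor 5 mm. Origin: centre of its underside. x points from the catch side (roughly facing the robot) to the hinge side, z up. The counter is at z = 0.
- lid (a joint): Hinge of the box's grey plastic lid (200 x 190 x 8 mm, 0.25 kg), along the box's y at the rim's far (+x) side: 0 shut, grows as it opens, end stop at 1.6 rad (lid just past upright). A spring pushes it open all the way (about 1 N at the free edge) and holds it at the stop; let go suddenly, the lid flies open at some 9 rad/s.
- lid_edge (a point): Middle of the top edge of the lid's free (front) side, 94 mm above the counter when shut. It moves with the lid.
- lid_hinge (a point): Point on the lid's hinge axis, at mid-width, 86 mm above the counter; 200 mm from the free edge. The lid's top surface lies 8 mm above the axis when shut.
- catch (a joint): Push-button catch in a housing on the middle of the box's front: 0 at home, grows (m) as the button is pushed down, stop at 0.006. It lets go of the lid at about 0.0036; fully down takes about 5 N. It springs back up when released.
- catch_pad (a point): Middle of the top of the black button (30 mm along the box's x, 36 mm along y), 30 mm in front (box -x) of the lid's free edge, 106 mm above the counter: 13 mm higher than the lid's top, 7 mm higher when fully pressed. The button's near side is 15 mm from the lid's edge, so one finger can press it while the other finger hovers over the lid. The lid's edge must be free to rise 6 mm while the button is down, or the catch bites again.
- shaker: Steel shaker, a straight channel open on top and at one end: 142 mm along its x, 38 mm wide (y), 45 mm high, walls and floor 3 mm, 0.16 kg empty. It lies level in the box, the spout end (-x) roughly towards the catch side. Origin: centre of its underside. Grip it across its width, near its middle. Its slippery floor lets the chunks slide once the spout is tipped down by about 16 to 25 degrees.
- spout (a point): Middle of the shaker's open end, at the inner floor: 71 mm from the origin along the shaker's -x, 3 mm up.
- chunk0: Frozen octopus chunk, a 20 mm pinkish-white and dark red block of 12 g; origin at its centre. At the start in the shaker, place 1 of six in single file, counted from the closed end.
- chunk1: Frozen octopus chunk, a 20 mm pinkish-white and dark red block of 12 g; origin at its centre. At the start in the shaker, place 2 of six in single file, counted from the closed end.
- chunk2: Frozen octopus chunk, a 20 mm pinkish-white and dark red block of 12 g; origin at its centre. At the start in the shaker, place 3 of six in single file, counted from the closed end.
- chunk3: Frozen octopus chunk, a 20 mm pinkish-white and dark red block of 12 g; origin at its centre. At the start in the shaker, place 4 of six in single file, counted from the closed end.
- chunk4: Frozen octopus chunk, a 20 mm pinkish-white and dark red block of 12 g; origin at its centre. At the start in the shaker, place 5 of six in single file, counted from the closed end.
- chunk5: Frozen octopus chunk, a 20 mm pinkish-white and dark red block of 12 g; origin at its centre. At the start in the shaker, place 6 of six in single file, counted from the closed end.
- pan: Fixed dark iron pan for octopus balls: 172 mm (x) by 216 mm (y), rim 45 mm high and 6 mm thick, inside it a 30 mm high plate with 3 x 4 round hollows of 41 mm, 14 mm deep; a side handle sticks out 24 mm at each y end. Origin: centre of its underside. Its x points roughly away from the robot. Left half: its y > 0; right half: its y < 0.
- board: Fixed light wooden board, 190 mm (x) by 100 mm (y) by 14 mm. Origin: centre of its underside.
- bottle: Closed cream-coloured squeeze bottle, 60 mm across, 170 mm high; bystander. Origin: centre of its underside.
- bowl: Small metal bowl, 110 mm across, 50 mm high; bystander. Origin: centre of its underside.
- turner: Flat turner (spatula) lying on the counter; bystander. Origin: underside, about mid-length.

How it is judged:
By the outcome, as a careful person would: the job done as asked, in the order asked, and still so for the second after the job is handed in, with the robot touching nothing.
It also fails if it takes over 70 s, if anything falls off the work surface, if the arm or the gripper's body presses on something with over 40 N, if the wrist force passes 120 N, or if a joint passes its speed limit or range.

## Robot

A 7-joint arm with a two-finger parallel gripper is mounted at the origin on the work surface. World frame = base frame: x ahead of the robot, y to its left, z up, the work surface at z = 0. Lengths are in m, angles in rad, forces in N, time in s.
With the tool pointing down it reaches from about 0.35 to 0.9 m from the base axis. Payload 7.2 kg.
Tool frame: the origin (TCP) lies midway between the tips of the shut fingers; the grasp point (between the pads) lies 19 mm behind it; z points along the fingers, y is the direction in which the jaws open and shut (so a half turn about z gives the same grasp; the last joint's range is limited). The gripper opens to 85 mm and grips with 20 to 120 N. Pads are 22 mm wide; open, the fingers measure 114 mm over their backs; the gripper's body (76 mm by 85 mm) begins 54 mm behind the grasp point. The pads swing forward as they close: fully open they stand 13 mm farther back than shut.
Start: joints at [-1.245, 0.411, -0.013, 1.596, 0.006, 1.134, -0.082], TCP at [0.24, 0.577, 0.231] pointing down, gripper open.
Joint ranges: [-2.95, 2.95], [-0.29, 1.99], [-1.47, 1.44], [0.14, 2.54], [-1.03, 4.17], [0.13, 1.85], [-2.86, 2.86]. Speed limits (rad/s): [2.39, 2.39, 3.01, 3.01, 3.14, 3.14, 3.14].

## Interface

Orientations are given as a unit quaternion [x, y, z, w].
In Python, from plant import r gives the robot as it stands.
- The arm moves only by the tool servo_tool, never from a script. Its argument "plan" is one flat list of numbers, 7 for each row, row after row: the shift along the world's x, y, z in mm, then the turn, a rotation vector about the world's x, y, z in degrees, then the opening, from 0 (shut) to 1 (fully open). A call has exactly 10 rows; each row shifts and turns the commanded pose from where the row before left it; what a row does not reach is not made up. A row lasts 1/10 s, in which the tool goes at most 50 mm and 8.59 degrees, less where a joint would pass 70% of its speed; a pose out of reach is approached as far as the arm can. A call is refused whole if a number of a shift passes 50 or a number of a turn 8.59, either way. A call with a gripper value outside its range is refused whole. The fingers move at their own pace and stop on an object; "force" is the grip in N (left out, the last holds). Time passes only in rows, so rows that do not move let the fingers close, or fill a call up. It gives the time, the measured TCP pose, the force and the opening at its end, in the units of the state.
- r.observe(): the state, without advancing time (a new reading comes with each control period).
- r.camera(name): name is "side" or "top"; returns the picture (400x640x3 uint8, red, green, blue); there is no depth.
- r.get_calibration(name): a dict with "intrinsics" (3x3 intrinsics, pixels), "R" (3x3) and "t" (3): a world point X has camera coordinates R X + t. Camera axes: x right, y down, z forward; pixel columns grow to the right and rows downward; lengths in m; the calibration is good to about 2 mm. A picture is of the moment at which its call begins. get_calibration takes no time and is no camera call.
- r.job_done(): hands the job in, once; it reports no verdict.
The state is a dict: "t": time; "joint_positions": joint angles; "dq": joint speeds; "joint_efforts": joint torques, N m; "tool_pos": TCP position; "eef_rot": TCP orientation; "force": force on the tool from outside, world axes, zero at the start; "ft_torque": the same for the moment, N m; "grip_width": finger opening in m.
Only numpy, scipy, OpenCV 4.12 (cv2) and the standard library are available. Lean on these libraries where they do the work, as an engineer would, in place of code of your own. Each camera call takes 0.05 s, during which the arm holds its last target.

## Working session

There is one attempt and no reset: what is moved stays moved. The work goes in short steps, Python scripts to look and compute and a tool call to move; the robot and the scene stay as the last step left them, time stands still between calls to the robot, and variables do not carry over. Pictures are saved under pics/ and viewed, and the job is handed in when it is done.

Besides the shell and the picture viewer there is one more tool, called after "Request:" by a JSON object that holds its "method" and its "body", one argument or row to a line. servo_tool: Moves the arm, as the interface text tells. Its arguments: {"type":"object","properties":{"plan":{"type":"array","items":{"type":"number"}},"force":{"type":"number"}},"required":["plan"]}

```bash
ls; mkdir -p pics
python3 - <<'E'
from plant import r
import cv2
for n in("side","top"):
    im=r.camera(n); cv2.imwrite(f"pics/{n}0.png",im[:,:,::-1])
    c=r.get_calibration(n); print(n,c)
print(r.observe())
E
```

```text
pics
side {'intrinsics': array([[370.18872327,   0.        , 319.86965938],
       [  0.        , 370.18872327, 195.25507478],
       [  0.        ,   0.        ,   1.        ]]), 'R': array([[-0.98511271, -0.17131489,  0.01428822],
       [-0.12745687,  0.67207917, -0.7294274 ],
       [ 0.11535896, -0.72038934, -0.683909  ]]), 't': array([0.5559201 , 0.15752434, 0.89337126])}
top {'intrinsics': array([[418.32509732,   0.        , 312.71704011],
       [  0.        , 418.32509732, 208.91043369],
       [  0.        ,   0.        ,   1.        ]]), 'R': array([[-0.0039717 , -0.99998865, -0.00263333],
       [-0.97968085,  0.00441907, -0.20051412],
       [ 0.20052348,  0.00178344, -0.97968727]]), 't': array([-0.02853318,  0.60296979,  1.08407299])}
{'t': 0.1, 'joint_positions': array([-1.24522068,  0.41182077, -0.01269419,  1.59696085,  0.00556537,
        1.13430364, -0.08217228]), 'dq': array([ 0.00104289, -0.00290262,  0.00109383, -0.00160981, -0.00169702,
        0.00208582,  0.00101456]), 'joint_efforts': array([ 2.04202763e-03, -6.01833344e+01,  6.84044883e-01, -3.00088549e+01,
        1.40770065e-02,  6.52214483e-03,  4.61901152e-05]), 'tool_pos': array([0.23966139, 0.57673825, 0.23053651]), 'eef_rot': array([ 1.95607919e-01,  9.80681911e-01, -7.21371887e-04, -1.03731125e-04]), 'force': array([-0.92963184,  0.19490611,  0.75302207]), 'ft_torque': array([-0.00964095, -0.00107511, -0.00613912]), 'grip_width': 0.0854101689441725}
```

View pics/side0.png

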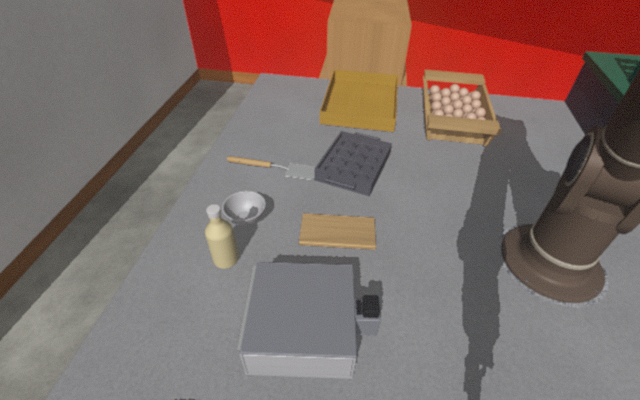

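View pics/top0.png

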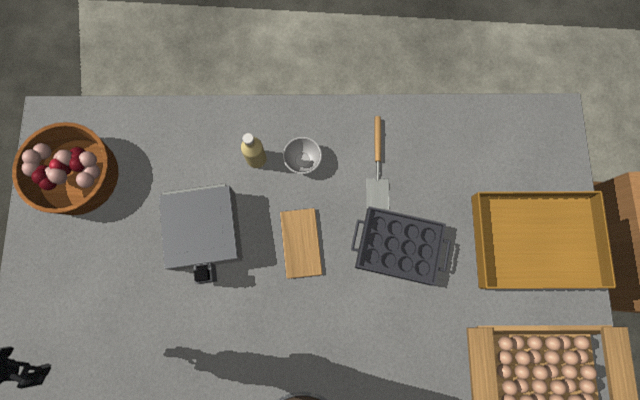

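Top view shows the lid at about (160–240, 185–269), the catch at (203,273), board at (300,243) and pan at (402,245). I'll zoom in for accurate corners.

Run:
```python
import cv2
t=cv2.imread("pics/top0.png"); s=cv2.imread("pics/side0.png")
cv2.imwrite("pics/z1.png",cv2.resize(t[175:295,150:250],None,fx=5,fy=5,interpolation=cv2.INTER_CUBIC)[:600])
cv2.imwrite("pics/z2.png",cv2.resize(t[195:295,270:460],None,fx=4,fy=4,interpolation=cv2.INTER_CUBIC))
cv2.imwrite("pics/z3.png",cv2.resize(s[250:385,230:395],None,fx=4,fy=4,interpolation=cv2.INTER_CUBIC))
cv2.imwrite("pics/z4.png",cv2.resize(s[120:260,290:400],None,fx=4,fy=4,interpolation=cv2.INTER_CUBIC))
```

```text
(no output)
```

View pics/z1.png

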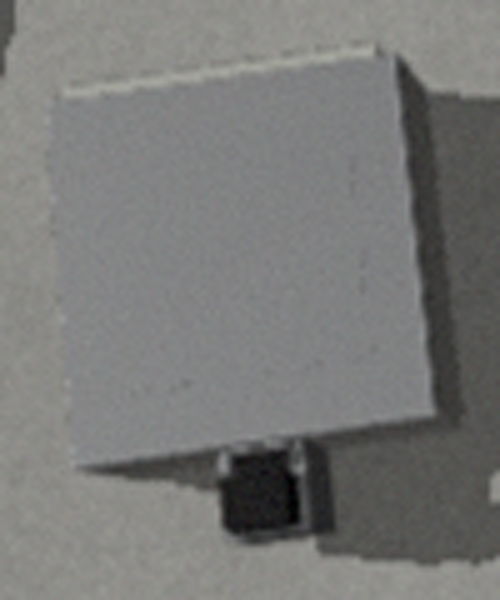

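View pics/z2.png

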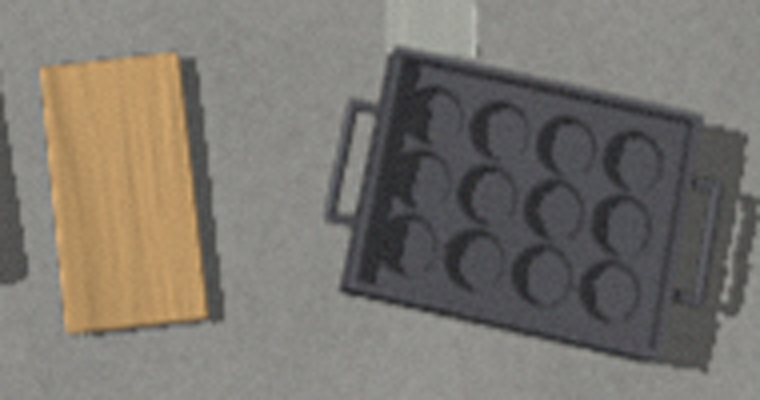

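View pics/z3.png

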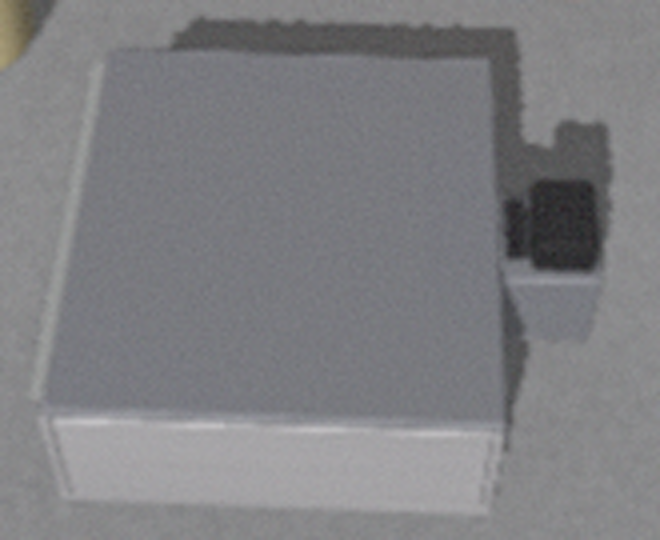

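View pics/z4.png

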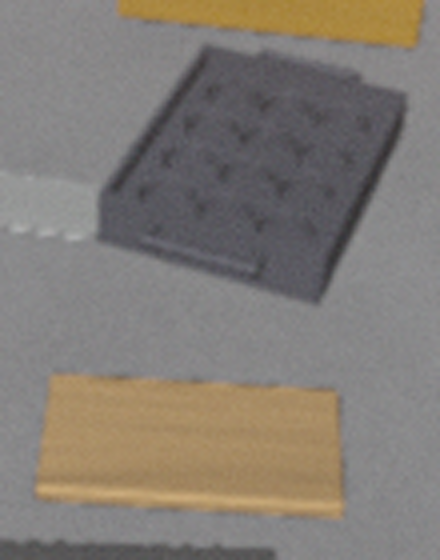

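```bash
cat > h.py <<'E'
import numpy as np
from scipy.optimize import least_squares
from scipy.spatial.transform import Rotation as Ro
from plant import r
C={n:r.get_calibration(n) for n in("side","top")}
def proj(n,X):
    c=C[n]; p=(np.asarray(X)@c["R"].T+c["t"])@c["intrinsics"].T
    return p[...,:2]/p[...,2:]
def fit(L,x0):  # L list (cam,u,v,localxyz)
    def f(p):
        cs,sn=np.cos(p[2]),np.sin(p[2]); o=[]
        for n,u,v,l in L:
            X=[p[0]+cs*l[0]-sn*l[1],p[1]+sn*l[0]+cs*l[1],l[2]]
            o+=list(proj(n,X)-[u,v])
        return o
    s=least_squares(f,x0,loss='soft_l1'); return s.x,np.round(np.array(s.fun).reshape(-1,2),1)
def ray(n,u,v,z):
    c=C[n]; d=c["R"].T@np.linalg.inv(c["intrinsics"])@[u,v,1]; o=-c["R"].T@c["t"]
    return o+d*(z-o[2])/d[2]
E
python3 - <<'E'
from h import *
def z1(u,v):return ("top",150+u/5,175+v/5)
def z2(u,v):return ("top",270+u/4,195+v/4)
def z3(u,v):return ("side",230+u/4,250+v/4)
def z4(u,v):return ("side",290+u/4,120+v/4)
b=[(*z1(52,98),(.1,.095,.094)),(*z1(398,55),(.1,-.095,.094)),(*z1(436,415),(-.1,-.095,.094)),(*z1(75,467),(-.1,.095,.094)),
(*z3(105,50),(.1,-.095,.094)),(*z3(490,60),(-.1,-.095,.094)),(*z3(503,425),(-.1,.095,.094)),(*z3(45,412),(.1,.095,.094)),
(*z3(565,224),(-.13,0,.106)),(*z1(262,492),(-.13,0,.106))]
p=[(*z2(397,48),(.086,.108,.045)),(*z2(700,118),(.086,-.108,.045)),(*z2(660,360),(-.086,-.108,.045)),(*z2(343,290),(-.086,.108,.045)),
(*z4(208,47),(.086,-.108,.045)),(*z4(405,95),(-.086,-.108,.045)),(*z4(105,195),(.086,.108,.045)),(*z4(320,300),(-.086,.108,0)),(*z4(100,240),(.086,.108,0))]
d=[(*z2(40,68),(.095,.05,.014)),(*z2(177,53),(.095,-.05,.014)),(*z2(207,317),(-.095,-.05,.014)),(*z2(66,332),(-.095,.05,.014)),
(*z4(52,375),(.095,-.05,.014)),(*z4(338,390),(-.095,-.05,.014)),(*z4(343,505),(-.095,.05,.014)),(*z4(38,488),(.095,.05,.014))]
for n,L in(("box",b),("pan",p),("board",d)):
    x,f=fit(L,[.5,0,0]); print(n,x,np.degrees(x[2]));print(f.tolist())
    if n=="box":
        c,s=np.cos(x[2]),np.sin(x[2])
        for q in(-.13,-.1,.1):print(q,x[0]+c*q,x[1]+s*q)
print(Ro.from_quat(r.observe()["eef_rot"]).as_matrix().round(3))
E
```

```text
box [0.55275417 0.27504821 0.14397134] 8.248950323206708
[[-2.5, -0.4], [-1.2, -1.9], [-0.5, -0.2], [-1.4, 0.3], [-0.1, -1.7], [0.5, -1.1], [1.4, -0.2], [-2.3, -1.0], [0.3, -3.5], [-2.3, 1.2]]
-0.13 0.4240991466645542 0.25639652628636367
-0.1 0.4537887671290678 0.2607007610235889
0.1 0.651719570225825 0.28939565927175687
pan [ 0.5030328  -0.27133166 -0.23048367] -13.20574172687314
[[-0.8, -0.2], [0.3, -0.5], [-0.1, 0.9], [0.0, 0.1], [-0.5, -1.6], [1.4, -1.0], [-1.2, -0.6], [0.5, 1.1], [-0.0, -0.0]]
board [0.51640702 0.0046839  0.10863588] 6.224377332187635
[[-0.9, -0.5], [-0.2, -0.6], [0.0, 0.2], [-0.7, 0.6], [-0.1, -1.3], [0.4, -1.1], [1.0, -0.1], [-0.6, -0.4]]
[[-0.923  0.384 -0.   ]
 [ 0.384  0.923 -0.001]
 [-0.    -0.001 -1.   ]]
```

Request:
{"method": "servo_tool", "body": {
  "plan": [22,-31.5,-3,0,0,-5.92,0.76,22,-31.5,-3,0,0,-5.92,0.76,22,-31.5,-3,0,0,-5.92,0.76,22,-31.5,-3,0,0,-5.92,0.76,22,-31.5,-3,0,0,-5.92,0.76,22,-31.5,-3,0,0,-5.92,0.76,22,-31.5,-3,0,0,-5.92,0.76,22,-31.5,-3,0,0,-5.92,0.76,22,-31.5,-3,0,0,-5.92,0.76,23,-31.5,-3,0,0,-5.92,0.76]
}}

```text
t: 1.1
tool_pos: [0.4612, 0.2608, 0.2011]
eef_rot: [0.656, 0.755, -0.0, -0.0]
force: [0.7, 0.8, -0.6]
grip_width: 0.0649
```

Run:
```python
from h import *
import cv2
print(np.degrees(Ro.from_quat(r.observe()["eef_rot"]).as_euler('zyx')), r.observe()["tool_pos"],Ro.from_quat(r.observe()["eef_rot"]).as_matrix().round(3).tolist())
for n,s in(("side",(slice(170,400),slice(200,450))),("top",(slice(130,300),slice(120,300)))):
    im=r.camera(n)[:,:,::-1]; cv2.imwrite(f"pics/{n}1.png",cv2.resize(im[s],None,fx=2.5,fy=2.5,interpolation=cv2.INTER_CUBIC))
```

```text
[-9.80093191e+01 -1.86296005e-02  1.79995379e+02] [0.46124032 0.2607535  0.20105088] [[-0.139, 0.99, -0.0], [0.99, 0.139, -0.0], [-0.0, -0.0, -1.0]]
```

View pics/side1.png

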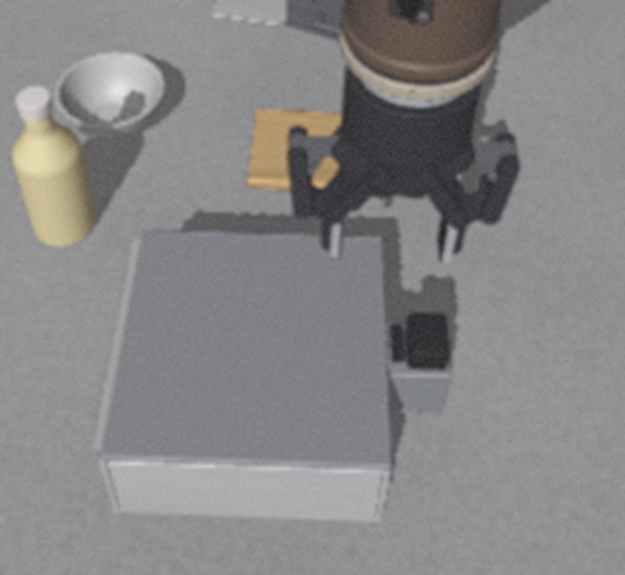

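View pics/top1.png

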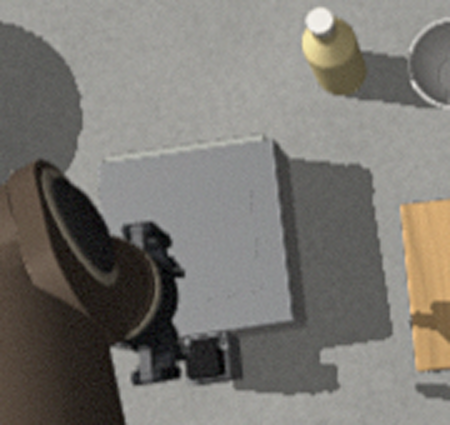

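Run:
```python
from h import *
p=np.array([.4612,.2608,0]); d=np.array([.99,.139,0])
for z in(.195,.2,.205,.21,.215):
    print(z,[proj("side",p+s*d+[0,0,z]).round(1) for s in(.0345,-.0345)])
```

```text
0.195 [array([334.8, 272.5]), array([375.7, 274. ])]
0.2 [array([334.9, 270.8]), array([376. , 272.3])]
0.205 [array([335., 269.]), array([376.4, 270.5])]
0.21 [array([335.2, 267.2]), array([376.7, 268.7])]
0.215 [array([335.3, 265.4]), array([377.1, 266.9])]
```

Request:
{"method": "servo_tool", "body": {
  "plan": [0,0,-20,0,0,0,0.76,0,0,-20,0,0,0,0.76,0,0,-20,0,0,0,0.76,0,0,-12,0,0,0,0.76,0,0,-8,0,0,0,0.76,0,0,-5,0,0,0,0.76,0,0,-3,0,0,0,0.76,0,0,0,0,0,0,0.76,0,0,0,0,0,0,0.76,0,0,0,0,0,0,0.76]
}}

```text
t: 2.2
tool_pos: [0.4611, 0.2623, 0.1138]
eef_rot: [0.655, 0.756, 0.0, 0.0]
force: [0.3, -0.6, -0.0]
grip_width: 0.0651
```

Run:
```python
from h import *
import cv2
o=r.observe();print(o["tool_pos"],o["force"])
for n,s in(("side",(slice(210,370),slice(240,440))),):
    im=r.camera(n)[:,:,::-1]; cv2.imwrite(f"pics/{n}2.png",cv2.resize(im[s],None,fx=3.5,fy=3.5,interpolation=cv2.INTER_CUBIC))
```

```text
[0.46112004 0.26234078 0.11381898] [ 0.32310451 -0.57270337 -0.03465952]
```

View pics/side2.png

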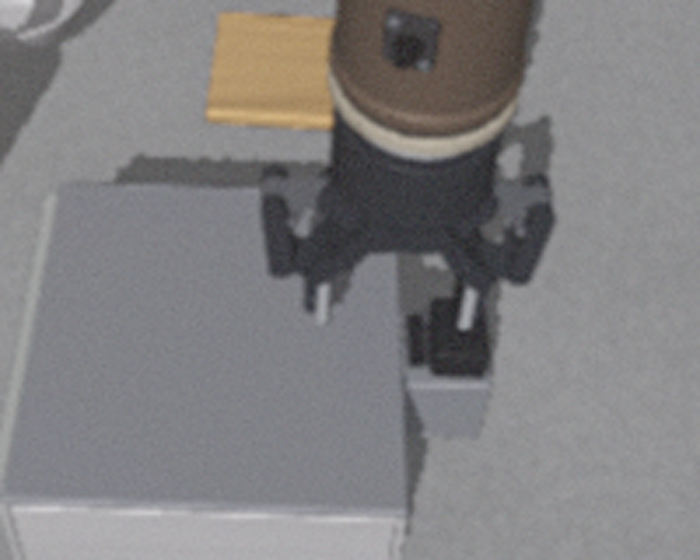

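Request:
{"method": "servo_tool", "body": {
  "plan": [0,-1,-2,0,0,0,0.76,0,-1,-2,0,0,0,0.76,0,0,-2,0,0,0,0.76,0,0,-2,0,0,0,0.76,0,0,-2,0,0,0,0.76,0,0,0,0,0,0,0.76,0,0,0,0,0,0,0.76,0,0,0,0,0,0,0.76,0,0,0,0,0,0,0.76,0,0,0,0,0,0,0.76]
}}

```text
t: 3.25
tool_pos: [0.4609, 0.2602, 0.1034]
eef_rot: [0.654, 0.756, 0.0, 0.0]
force: [0.6, 0.3, 0.5]
grip_width: 0.0647
```

Run:
```python
from h import *
o=r.observe();print(o["tool_pos"],o["force"],o["ft_torque"])
```

```text
[0.46088288 0.26019823 0.10337933] [0.63544689 0.32765223 0.52048629] [ 0.00635165 -0.00036205 -0.0196301 ]
```

No contact yet. I'll go down in slow 1 mm rows.

Request:
{"method": "servo_tool", "body": {
  "plan": [0,0,-1,0,0,0,0.76,0,0,-1,0,0,0,0.76,0,0,-1,0,0,0,0.76,0,0,0,0,0,0,0.76,0,0,0,0,0,0,0.76,0,0,0,0,0,0,0.76,0,0,0,0,0,0,0.76,0,0,0,0,0,0,0.76,0,0,0,0,0,0,0.76,0,0,0,0,0,0,0.76]
}}

```text
t: 4.25
tool_pos: [0.4608, 0.2601, 0.1003]
eef_rot: [0.654, 0.756, -0.0, -0.0]
force: [-0.6, -1.1, 1.4]
grip_width: 0.0653
```

Run:
```python
from h import *
o=r.observe();print(o["tool_pos"],o["force"],o["ft_torque"])
```

```text
[0.46079273 0.26012633 0.1002995 ] [-0.61881268 -1.12585833  1.41293483] [-0.05275893  0.06802746  0.03028997]
```

Request:
{"method": "servo_tool", "body": {
  "plan": [0,0,-1,0,0,0,0.76,0,0,-1,0,0,0,0.76,0,0,0,0,0,0,0.76,0,0,0,0,0,0,0.76,0,0,0,0,0,0,0.76,0,0,0,0,0,0,0.76,0,0,0,0,0,0,0.76,0,0,0,0,0,0,0.76,0,0,0,0,0,0,0.76,0,0,0,0,0,0,0.76]
}}

```text
t: 5.25
tool_pos: [0.4608, 0.2602, 0.0983]
eef_rot: [0.654, 0.756, 0.0, 0.0]
force: [-1.5, -0.4, 1.3]
grip_width: 0.0651
```

Run:
```python
from h import *
o=r.observe();print(o["tool_pos"],o["force"],o["ft_torque"])
```

```text
[0.46083598 0.26018273 0.09830944] [-1.45315371 -0.38891528  1.34305851] [-0.07022206  0.19125464  0.00528892]
```

Request:
{"method": "servo_tool", "body": {
  "plan": [0,0,-1,0,0,0,0.76,0,0,-0.5,0,0,0,0.76,0,0,0,0,0,0,0.76,0,0,0,0,0,0,0.76,0,0,0,0,0,0,0.76,0,0,0,0,0,0,0.76,0,0,0,0,0,0,0.76,0,0,0,0,0,0,0.76,0,0,0,0,0,0,0.76,0,0,0,0,0,0,0.76]
}}

```text
t: 6.25
tool_pos: [0.4608, 0.2602, 0.0968]
eef_rot: [0.655, 0.756, 0.0, 0.0]
force: [-1.1, -0.3, 3.2]
grip_width: 0.0649
```

Run:
```python
from h import *
import cv2
o=r.observe();print(o["tool_pos"],o["force"],o["ft_torque"])
for n,s in(("side",(slice(210,370),slice(240,440))),):
    im=r.camera(n)[:,:,::-1]; cv2.imwrite(f"pics/{n}3.png",cv2.resize(im[s],None,fx=3.5,fy=3.5,interpolation=cv2.INTER_CUBIC))
```

```text
[0.46083858 0.2601514  0.09679603] [-1.05603704 -0.30481432  3.23188604] [-0.11559493  0.28236947 -0.00362473]
```

View pics/side3.png

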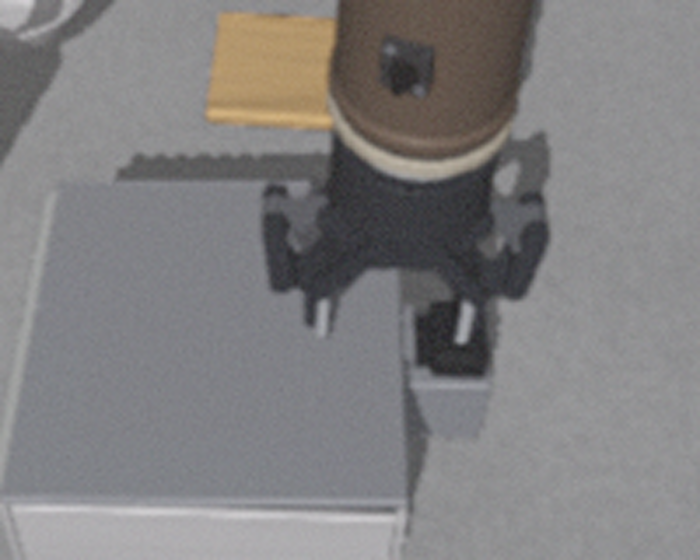

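Run:
```python
import cv2,numpy as np
a=cv2.imread("pics/side2.png");b=cv2.imread("pics/side3.png")
c=np.hstack([a[400:560,300:500],b[400:560,300:500]]);c2=np.hstack([a[400:560,0:200],b[400:560,0:200]])
cv2.imwrite("pics/cmp.png",cv2.resize(np.vstack([c,c2]),None,fx=1.8,fy=1.8))
```

```text
(no output)
```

View pics/cmp.png

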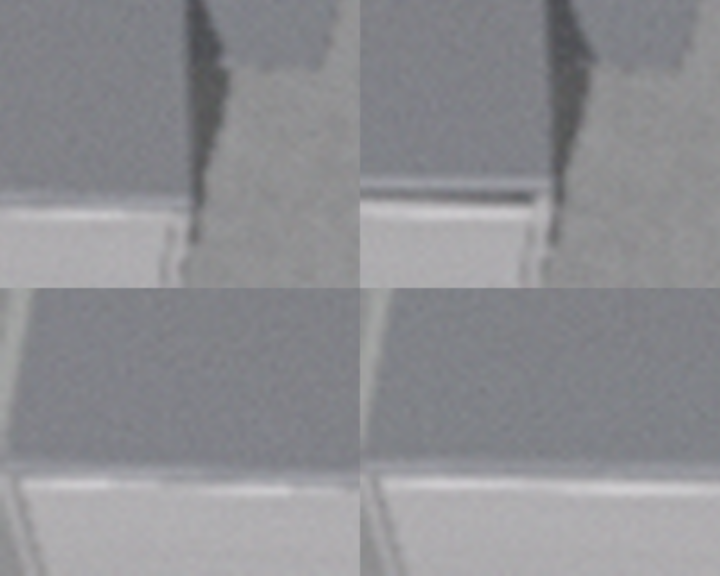

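Run:
```python
from h import *
N=40; th=np.concatenate([np.linspace(.046,1.60,N-2),[1.63,1.65]]) if 0 else np.linspace(.046,1.64,N+1)
s=np.linspace(.1606,.174,N+1)
x=-s*np.cos(th)+.008*np.sin(th); z=s*np.sin(th)+.008*np.cos(th)
X=np.c_[x*.9897,x*.1434,z]*1000; X=np.round(X-X[0],0); D=np.diff(X,axis=0)
for k in range(4): print(", ".join("%g, %g, %g, 0, 0, 0, 0.76"%tuple(d) for d in D[k*10:k*10+10]),"\n", X[k*10+10])
```

```text
0, 0, 6, 0, 0, 0, 0.76, 1, 0, 7, 0, 0, 0, 0.76, 1, 0, 6, 0, 0, 0, 0.76, 1, 0, 6, 0, 0, 0, 0.76, 2, 1, 7, 0, 0, 0, 0.76, 1, 0, 6, 0, 0, 0, 0.76, 2, 0, 6, 0, 0, 0, 0.76, 2, 0, 6, 0, 0, 0, 0.76, 3, 1, 6, 0, 0, 0, 0.76, 2, 0, 6, 0, 0, 0, 0.76 
 [15.  2. 62.]
3, 1, 6, 0, 0, 0, 0.76, 3, 0, 6, 0, 0, 0, 0.76, 4, 1, 6, 0, 0, 0, 0.76, 3, 0, 5, 0, 0, 0, 0.76, 4, 1, 5, 0, 0, 0, 0.76, 4, 0, 6, 0, 0, 0, 0.76, 4, 1, 5, 0, 0, 0, 0.76, 5, 0, 5, 0, 0, 0, 0.76, 4, 1, 4, 0, 0, 0, 0.76, 5, 1, 5, 0, 0, 0, 0.76 
 [ 54.   8. 115.]
5, 1, 4, 0, 0, 0, 0.76, 5, 0, 4, 0, 0, 0, 0.76, 6, 1, 4, 0, 0, 0, 0.76, 5, 1, 4, 0, 0, 0, 0.76, 6, 1, 4, 0, 0, 0, 0.76, 6, 1, 3, 0, 0, 0, 0.76, 6, 0, 3, 0, 0, 0, 0.76, 6, 1, 3, 0, 0, 0, 0.76, 6, 1, 2, 0, 0, 0, 0.76, 6, 1, 3, 0, 0, 0, 0.76 
 [111.  16. 149.]
7, 1, 2, 0, 0, 0, 0.76, 6, 1, 2, 0, 0, 0, 0.76, 7, 1, 1, 0, 0, 0, 0.76, 6, 1, 1, 0, 0, 0, 0.76, 7, 1, 2, 0, 0, 0, 0.76, 7, 1, 0, 0, 0, 0, 0.76, 7, 1, 1, 0, 0, 0, 0.76, 7, 1, 0, 0, 0, 0, 0.76, 6, 1, 0, 0, 0, 0, 0.76, 7, 1, 0, 0, 0, 0, 0.76 
 [178.  26. 158.]
```

Request:
{"method": "servo_tool", "body": {
  "plan": [0,0,6,0,0,0,0.76,1,0,7,0,0,0,0.76,1,0,6,0,0,0,0.76,1,0,6,0,0,0,0.76,2,1,7,0,0,0,0.76,1,0,6,0,0,0,0.76,2,0,6,0,0,0,0.76,2,0,6,0,0,0,0.76,3,1,6,0,0,0,0.76,2,0,6,0,0,0,0.76]
}}

```text
t: 7.3
tool_pos: [0.4761, 0.2622, 0.1592]
eef_rot: [0.654, 0.756, 0.0, 0.0]
force: [-0.1, -0.5, 0.5]
grip_width: 0.0651
```

Run:
```python
from h import *
import cv2
o=r.observe();print(o["tool_pos"],o["force"],o["ft_torque"])
for n,s in(("side",(slice(150,380),slice(200,450))),):
    im=r.camera(n)[:,:,::-1]; cv2.imwrite(f"pics/{n}4.png",cv2.resize(im[s],None,fx=2.5,fy=2.5,interpolation=cv2.INTER_CUBIC))
```

```text
[0.47612215 0.262219   0.15923819] [-0.09798606 -0.52047311  0.53276207] [ 0.05125517 -0.30438885  0.02077155]
```

View pics/side4.png

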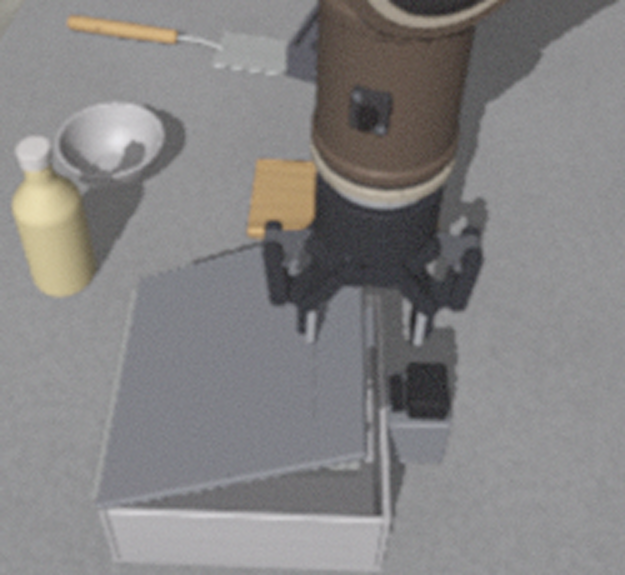

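The lid is following the rear finger (tip near (310,340) in the crop), and its free edge is up off the box.

Request:
{"method": "servo_tool", "body": {
  "plan": [3,1,6,0,0,0,0.76,3,0,6,0,0,0,0.76,4,1,6,0,0,0,0.76,3,0,5,0,0,0,0.76,4,1,5,0,0,0,0.76,4,0,6,0,0,0,0.76,4,1,5,0,0,0,0.76,5,0,5,0,0,0,0.76,4,1,4,0,0,0,0.76,5,1,5,0,0,0,0.76]
}}

```text
t: 8.35
tool_pos: [0.5151, 0.2681, 0.212]
eef_rot: [0.655, 0.756, -0.0, 0.0]
force: [0.8, -0.7, 0.3]
grip_width: 0.0651
```

Request:
{"method": "servo_tool", "body": {
  "plan": [5,1,4,0,0,0,0.76,5,0,4,0,0,0,0.76,6,1,4,0,0,0,0.76,5,1,4,0,0,0,0.76,6,1,4,0,0,0,0.76,6,1,3,0,0,0,0.76,6,0,3,0,0,0,0.76,6,1,3,0,0,0,0.76,6,1,2,0,0,0,0.76,6,1,3,0,0,0,0.76]
}}

```text
t: 9.35
tool_pos: [0.5722, 0.2761, 0.2458]
eef_rot: [0.655, 0.756, -0.0, -0.0]
force: [1.9, -0.3, 0.7]
grip_width: 0.065
```

Run:
```python
from h import *
import cv2
o=r.observe();print(o["tool_pos"],o["force"],o["ft_torque"])
for n,s in(("side",(slice(120,380),slice(180,450))),):
    im=r.camera(n)[:,:,::-1]; cv2.imwrite(f"pics/{n}5.png",cv2.resize(im[s],None,fx=2.2,fy=2.2,interpolation=cv2.INTER_CUBIC))
```

```text
[0.57224894 0.27607875 0.24577894] [ 1.91691142 -0.30540887  0.68447422] [ 0.02945667 -0.27356254 -0.02431415]
```

View pics/side5.png

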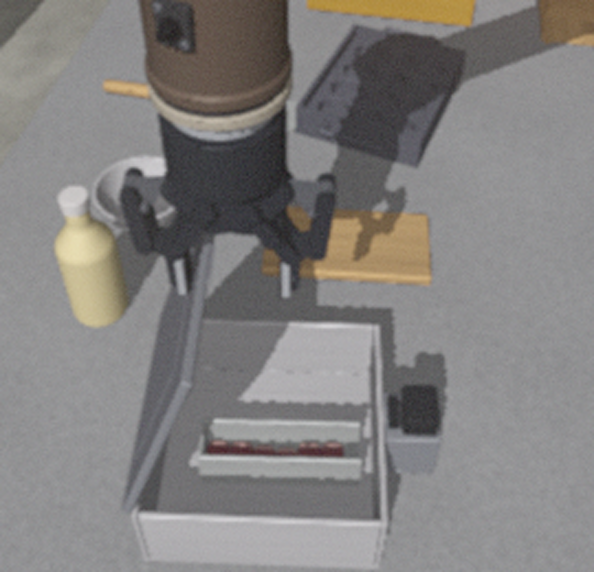

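Run:
```python
from h import *
print(ray("top",256,163,0.01),ray("side",224,262,0.01),ray("top",248,138,.17),ray("side",213,210,.17))
```

```text
[0.7512846  0.13456772 0.01      ] [0.764995  0.1534064 0.01     ] [0.76668252 0.13374258 0.17      ] [0.76624326 0.14072301 0.17      ]
```

Request:
{"method": "servo_tool", "body": {
  "plan": [7,1,2,0,0,0,0.76,6,1,2,0,0,0,0.76,7,1,1,0,0,0,0.76,6,1,1,0,0,0,0.76,7,1,2,0,0,0,0.76,7,1,0,0,0,0,0.76,7,1,1,0,0,0,0.76,7,1,0,0,0,0,0.76,6,1,0,0,0,0,0.76,7,1,0,0,0,0,0.76]
}}

```text
t: 10.4
tool_pos: [0.639, 0.2863, 0.2546]
eef_rot: [0.654, 0.756, -0.0, -0.0]
force: [-0.1, -0.1, 0.0]
grip_width: 0.0651
```

Run:
```python
from h import *
import cv2
o=r.observe();print(o["tool_pos"],o["force"],o["ft_torque"])
for n,s in(("side",(slice(120,380),slice(180,450))),):
    im=r.camera(n)[:,:,::-1]; cv2.imwrite(f"pics/{n}6.png",cv2.resize(im[s],None,fx=2.2,fy=2.2,interpolation=cv2.INTER_CUBIC))
```

```text
[0.63899969 0.28627885 0.25459065] [-0.14147061 -0.08523857  0.01882089] [ 0.007693   -0.00918814  0.02094146]
```

View pics/side6.png

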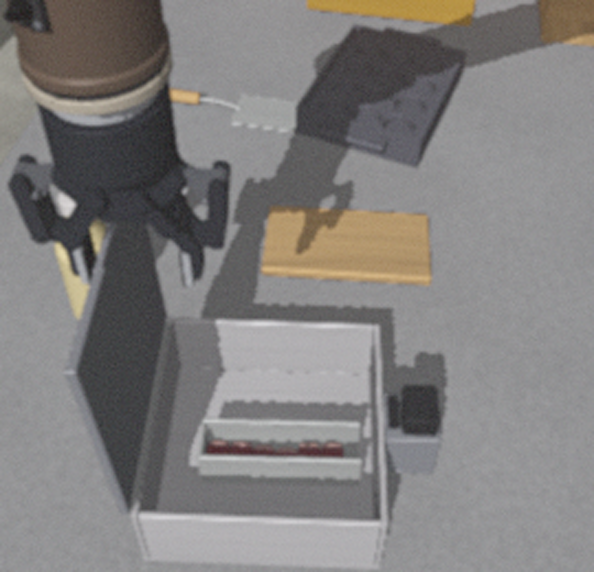

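Request:
{"method": "servo_tool", "body": {
  "plan": [2,0,10,0,0,0,0.76,0,0,20,0,0,0,0.76,0,0,30,0,0,0,0.76,-10,0,20,0,0,0,0.76,-25,-5,0,0,0,0,0.76,-40,-10,0,0,0,0,0.76,-40,-20,0,0,0,0,0.76,-40,-30,0,0,0,0,0.76,-40,-40,0,0,0,0,0.76,-30,-40,0,0,0,0,0.76]
}}

```text
t: 11.45
tool_pos: [0.4184, 0.1452, 0.3355]
eef_rot: [0.654, 0.757, 0.001, -0.0]
force: [0.3, -1.4, 0.2]
grip_width: 0.0646
```

Run:
```python
from h import *
import cv2
o=r.observe();print(o["tool_pos"],o["joint_positions"].round(2))
for n,s in(("side",(slice(230,390),slice(220,400))),("top",(slice(150,300),slice(130,270)))):
    im=r.camera(n)[:,:,::-1]; cv2.imwrite(f"pics/{n}7.png",cv2.resize(im[s],None,fx=4 if n=="top" else 3.5,fy=4 if n=="top" else 3.5,interpolation=cv2.INTER_CUBIC))
```

```text
[0.41842972 0.1451787  0.33548772] [-0.81 -0.01  0.37  1.87  0.    1.27 -0.3 ]
```

View pics/side7.png

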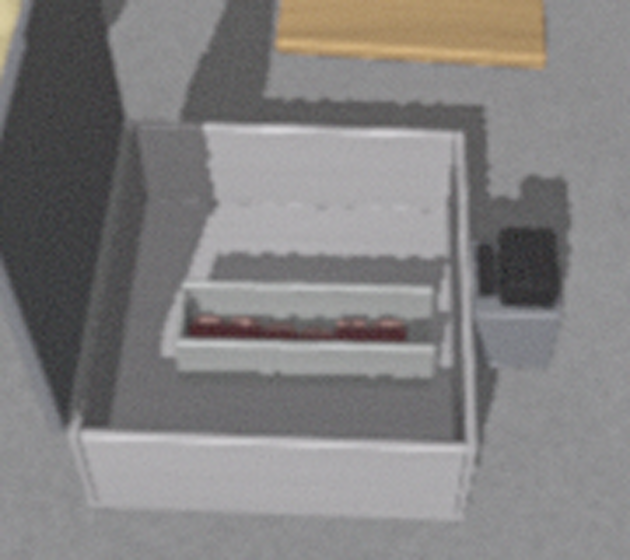

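View pics/top7.png

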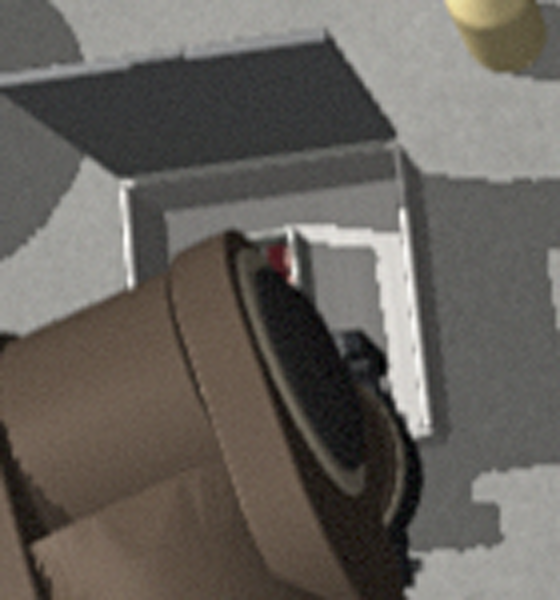

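Run:
```python
from h import *
def a(u,v):return ("side",220+u/3.5,230+v/3.5)
def t(u,v):return ("top",130+u/4,150+v/4)
S=[(*a(178,348),(.071,.019,.05)),(*a(435,350),(-.071,.019,.05)),(*a(183,285),(.071,-.019,.05)),(*a(433,287),(-.071,-.019,.05)),(*a(433,377),(-.071,.019,.005)),(*a(180,371),(.071,.019,.005)),(*t(298,228),(.071,-.019,.05))]
B=[(*a(463,132),(-.1,-.095,.085)),(*a(472,442),(-.1,.095,.085)),(*a(76,432),(.1,.095,.085)),(*a(128,123),(.1,-.095,.085)),(*t(398,148),(.1,-.095,.085)),(*t(122,182),(.1,.095,.085)),(*t(430,435),(-.1,-.095,.085))]
for L in(S,S[:-1],B,B[:4],B[4:]):
    x,f=fit(L,[.55,.27,.1]);print(x,np.degrees(x[2]),f.tolist())
```

```text
[0.53983852 0.28140029 0.15972852] 9.151770153154159 [[-0.7, -1.3], [0.5, -0.5], [0.0, -1.4], [0.3, -0.7], [-0.3, 2.7], [0.5, 3.1], [-1.9, -0.4]]
[0.53981269 0.28218956 0.17054008] 9.771226943825031 [[-0.7, -0.5], [0.5, -0.5], [-0.2, -0.7], [0.2, -0.7], [-0.3, 2.7], [0.5, 3.9]]
[0.55211468 0.27365103 0.14505224] 8.31088108967739 [[0.7, -1.8], [2.4, 1.3], [-1.4, 0.2], [0.5, -2.2], [0.1, -1.9], [-0.9, -0.2], [0.4, -0.5]]
[0.55293169 0.27350934 0.15003111] 8.596149284632412 [[0.1, -2.1], [2.2, 0.8], [-1.6, 0.4], [-0.1, -2.1]]
[0.55026916 0.27355534 0.1348237 ] 7.724828963727448 [[0.5, -0.9], [-0.6, 0.1], [0.1, 0.7]]
```

Request:
{"method": "servo_tool", "body": {
  "plan": [12,14,0,0,0,-8.5,0.76,12,14,0,0,0,-8.5,0.76,12,14,0,0,0,-8.5,0.76,12,14,0,0,0,-8.5,0.76,12,14,0,0,0,-8.5,0.76,12,14,0,0,0,-8.5,0.76,12,13,-20,0,0,-8.5,0.76,12,13,-40,0,0,-8.5,0.76,13,13,-40,0,0,-8.5,0.76,12,13,-40,0,0,-8.5,0.76]
}}

```text
t: 12.55
tool_pos: [0.5424, 0.2829, 0.1943]
eef_rot: [0.994, 0.112, 0.001, -0.001]
force: [-0.1, 0.7, -0.0]
grip_width: 0.0652
```

Request:
{"method": "servo_tool", "body": {
  "plan": [0,0,-30,0,0,-4,0.76,0,0,-25,0,0,0,0.76,0,0,-20,0,0,0,0.76,0,0,-10,0,0,0,0.76,0,0,0,0,0,0,0.76,0,0,0,0,0,0,0.76,0,0,0,0,0,0,0.76,0,0,0,0,0,0,0.76,0,0,0,0,0,0,0.76,0,0,0,0,0,0,0.76]
}}

```text
t: 13.55
tool_pos: [0.5416, 0.282, 0.1103]
eef_rot: [0.997, 0.081, 0.0, -0.0]
force: [-0.3, -0.3, 0.6]
grip_width: 0.0648
```

Run:
```python
from h import *
import cv2
o=r.observe();print(o["tool_pos"],o["force"],o["joint_positions"].round(2),Ro.from_quat(o["eef_rot"]).as_matrix().round(3).tolist())
for n,s in(("side",(slice(200,370),slice(220,400))),("top",(slice(150,300),slice(130,270)))):
    im=r.camera(n)[:,:,::-1]; cv2.imwrite(f"pics/{n}8.png",cv2.resize(im[s],None,fx=4 if n=="top" else 3.5,fy=4 if n=="top" else 3.5,interpolation=cv2.INTER_CUBIC))
```

```text
[0.54162014 0.28196642 0.11025423] [-0.34396302 -0.33976644  0.60291013] [-0.88  0.54  0.44  1.78 -0.29  0.89 -1.71] [[0.987, 0.161, 0.001], [0.161, -0.987, 0.0], [0.001, -0.0, -1.0]]
```

View pics/side8.png

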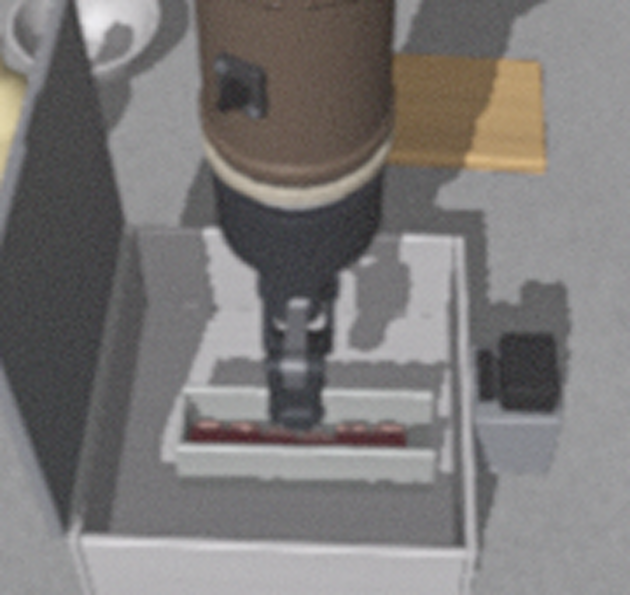

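View pics/top8.png

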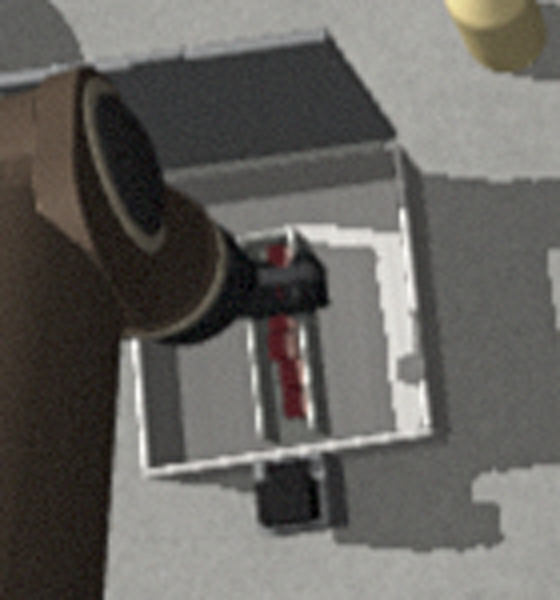

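Run:
```python
from h import *
o=r.observe()
for u,v in((286,380),(282,330),(253,380),(318,380),(298,228),(292,410)): print(ray("top",130+u/4,150+v/4,.05))
p=o["tool_pos"]; y=Ro.from_quat(o["eef_rot"]).as_matrix()[:,1]
for w in (.0325,.047): print([(proj("top",p+s*w*y+[0,0,.005])-[130,150])*4 for s in(1,-1)])
print([(proj("top",p+[0,0,z])-[130,150])*4 for z in(.0,.05)])
# line: predicted tcp line
d=np.array([.987,.161]); 
for u,v in((286,380),(282,330)):
    q=ray("top",130+u/4,150+v/4,.05)[:2]-p[:2]; print("lateral mm",(d[0]*q[1]-d[1]*q[0])*1e3)
```

```text
[0.50633292 0.27164097 0.05      ]
[0.54063911 0.27607048 0.05      ]
[0.50642893 0.29408319 0.05      ]
[0.50623983 0.24988105 0.05      ]
[0.61185272 0.26853941 0.05      ]
[0.48593645 0.2665695  0.05      ]
[array([296.42805027, 305.93532028]), array([196.24690763, 322.34893345])]
[array([318.72591088, 302.28205332]), array([173.84843225, 326.01868507])]
[array([248.5903508 , 315.32593444]), array([225.58390291, 302.9055708 ])]
lateral mm -4.433085290885246
lateral mm -5.584450703793266
```

Request:
{"method": "servo_tool", "body": {
  "plan": [-1,-2,-20,0,0,0,0.76,-1,-1,-20,0,0,0,0.76,0,0,-20,0,0,0,0.76,0,0,-15,0,0,0,0.76,0,0,-10,0,0,0,0.76,0,0,-7,0,0,0,0.76,0,0,0,0,0,0,0.76,0,0,0,0,0,0,0.6,0,0,0,0,0,0,0.55,0,0,0,0,0,0,0.5],
  "force": 40
}}

```text
t: 14.65
tool_pos: [0.5399, 0.279, 0.0185]
eef_rot: [0.997, 0.081, 0.0, -0.0]
force: [0.5, 0.8, 0.0]
grip_width: 0.0426
```

Request:
{"method": "servo_tool", "body": {
  "plan": [0,0,0,0,0,0,0.4,0,0,0,0,0,0,0.3,0,0,0,0,0,0,0.2,0,0,0,0,0,0,0.2,0,0,0,0,0,0,0.2,0,0,3,0,0,0,0.2,0,0,7,0,0,0,0.2,0,0,10,0,0,0,0.2,0,0,15,0,0,0,0.2,0,0,0,0,0,0,0.2]
}}

```text
t: 15.65
tool_pos: [0.541, 0.2794, 0.0555]
eef_rot: [0.997, 0.08, 0.002, -0.001]
force: [1.6, 0.2, -2.8]
grip_width: 0.0375
```

Run:
```python
from h import *
import cv2
o=r.observe();print(o["tool_pos"],o["force"],o["joint_positions"].round(2),o["grip_width"])
for n,s in(("side",(slice(200,370),slice(220,400))),("top",(slice(150,300),slice(130,270)))):
    im=r.camera(n)[:,:,::-1]; cv2.imwrite(f"pics/{n}9.png",cv2.resize(im[s],None,fx=4 if n=="top" else 3.5,fy=4 if n=="top" else 3.5,interpolation=cv2.INTER_CUBIC))
```

```text
[0.54100867 0.27941763 0.05548431] [ 1.57956843  0.16576515 -2.79286169] [-0.85  0.61  0.41  1.82 -0.33  0.78 -1.68] 0.0374798698371743
```

View pics/side9.png

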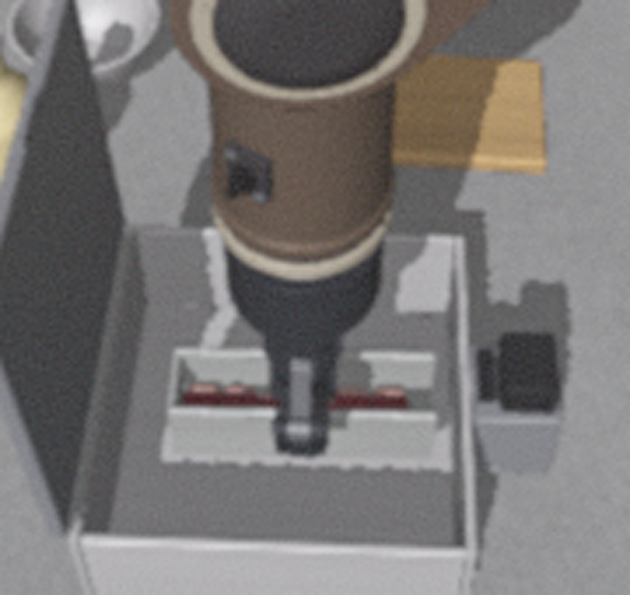

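View pics/top9.png

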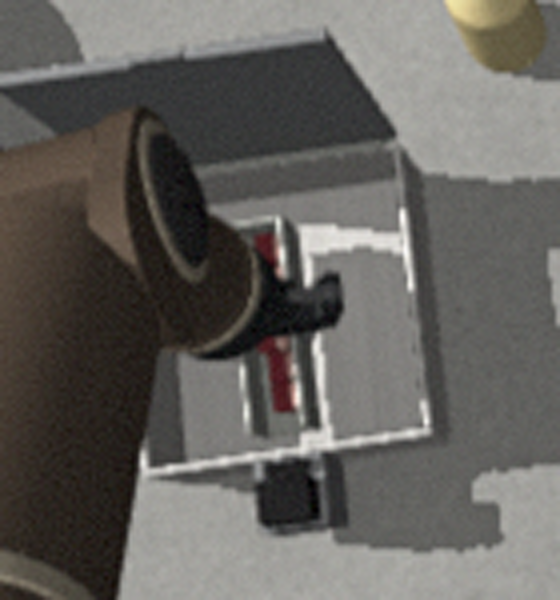

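Request:
{"method": "servo_tool", "body": {
  "plan": [0,0,8,0,0,0,0.2,0,0,16,0,0,0,0.2,0,0,20,0,0,0,0.2,0,0,20,0,0,0,0.2,0,0,20,0,0,0,0.2,0,0,20,0,0,0,0.2,0,-4,20,0,0,0,0.2,0,-8,14,0,0,0,0.2,0,-14,8,0,0,0,0.2,0,-20,4,0,0,0,0.2],
  "force": 60
}}

```text
t: 16.75
tool_pos: [0.5394, 0.232, 0.2035]
eef_rot: [0.997, 0.081, 0.0, -0.0]
force: [0.0, 0.3, -2.7]
grip_width: 0.0372
```

Request:
{"method": "servo_tool", "body": {
  "plan": [0,-26,0,0,0,0,0.2,0,-30,0,0,0,0,0.2,0,-30,0,0,0,0,0.2,0,-30,0,0,0,-1,0.2,2,-30,0,0,0,-2,0.2,4,-30,0,0,0,-2,0.2,5,-30,0,0,0,-2,0.2,5,-30,0,0,0,-2,0.2,5,-30,0,0,0,-2,0.2,5,-30,0,0,0,-2,0.2]
}}

```text
t: 17.75
tool_pos: [0.5641, -0.0662, 0.2023]
eef_rot: [0.999, -0.034, -0.001, 0.0]
force: [0.2, 0.7, -2.6]
grip_width: 0.0371
```

Run:
```python
from h import *
import cv2
o=r.observe();print(o["tool_pos"],o["force"],o["joint_positions"].round(2),o["grip_width"],Ro.from_quat(o["eef_rot"]).as_matrix().round(3).tolist())
for n in("side","top"):
    cv2.imwrite(f"pics/{n}10.png",r.camera(n)[:,:,::-1])
```

```text
[ 0.5641013 -0.0662459  0.2022654] [ 0.20530832  0.70668886 -2.56704743] [-0.45  0.39  0.64  1.8  -0.26  1.04 -1.36] 0.037087017480775475 [[0.998, -0.069, -0.001], [-0.069, -0.998, -0.0], [-0.001, 0.0, -1.0]]
```

View pics/side10.png

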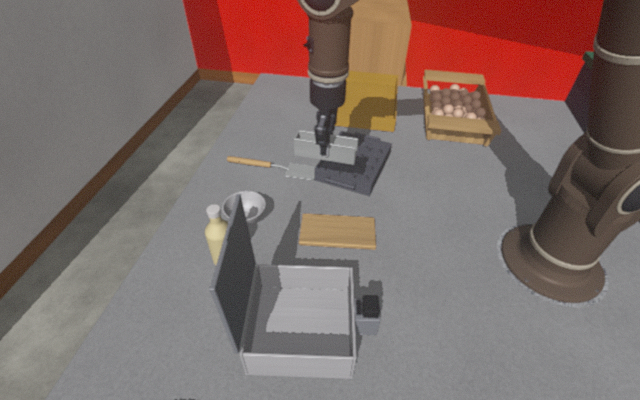

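View pics/top10.png

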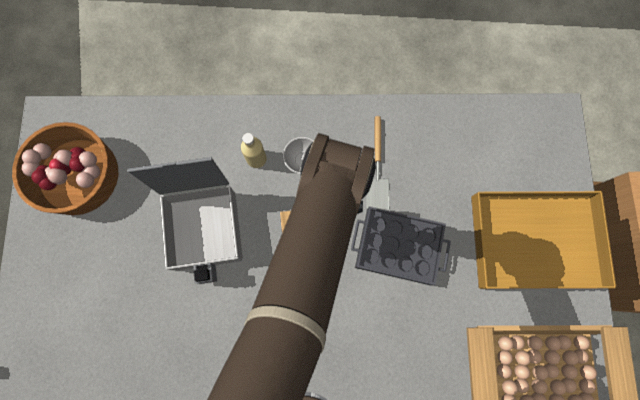

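Request:
{"method": "servo_tool", "body": {
  "plan": [6,-30,0,0,0,-2,0.2,6,-30,0,0,0,-2,0.2,6,-28,-5,0,0,-2,0.2,6,-26,-12,0,0,-2,0.2,6,-22,-16,0,0,-1.2,0.2,5,-18,-16,0,0,0,0.2,4,-12,-14,0,0,0,0.2,3,-7,-10,0,0,0,0.2,0,0,-6,0,0,0,0.2,0,0,-3,0,0,0,0.2]
}}

```text
t: 18.85
tool_pos: [0.6072, -0.2353, 0.1201]
eef_rot: [0.994, -0.113, -0.001, -0.0]
force: [0.7, 0.7, -1.9]
grip_width: 0.0371
```

Request:
{"method": "servo_tool", "body": {
  "plan": [0,0,0,-0.6,-2.5,0,0.2,0,0,0,-0.6,-2.5,0,0.2,0,0,0,-0.6,-2.5,0,0.2,0,0,0,-0.6,-2.5,0,0.2,0,0,0,-0.45,-2,0,0.2,0,0,0,-0.25,-1,0,0.2,0,0,0,-0.25,-1,0,0.2,0,0,0,0,0,0,0.2,0,0,0,0,0,0,0.2,0,0,0,0,0,0,0.2]
}}

```text
t: 19.85
tool_pos: [0.6078, -0.2362, 0.1208]
eef_rot: [0.986, -0.112, 0.124, 0.015]
force: [-0.1, -0.3, -2.2]
grip_width: 0.0373
```

```bash
cat > look.py <<'E'
from h import *
import cv2,sys
k=sys.argv[1]
o=r.observe();print(o["t"],o["tool_pos"],o["force"],o["joint_positions"].round(2),o["grip_width"],Ro.from_quat(o["eef_rot"]).as_matrix().round(3).tolist())
a=r.camera("side")[80:220,260:440,::-1]; b=r.camera("top")[170:310,320:500,::-1]
cv2.imwrite(f"pics/look{k}.png",cv2.resize(np.hstack([a,b]),(792,308),interpolation=cv2.INTER_CUBIC))
E
python3 look.py a
```

```text
19.85 [ 0.60778594 -0.23615361  0.12082172] [-0.11945822 -0.34090869 -2.24053069] [-0.12  0.49  0.57  1.89 -0.51  0.63 -1.05] 0.03729190554358096 [[0.944, -0.224, 0.242], [-0.217, -0.975, -0.058], [0.248, 0.002, -0.969]]
```

View pics/looka.png

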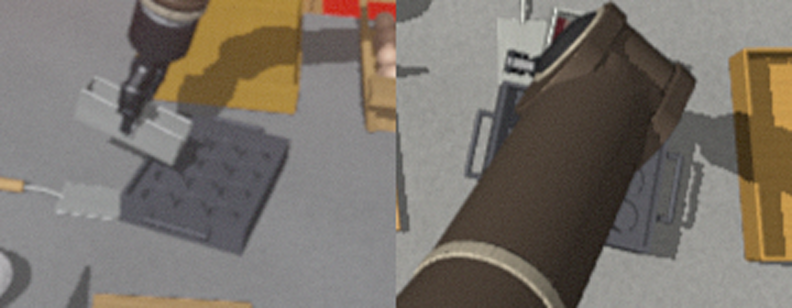

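Request:
{"method": "servo_tool", "body": {
  "plan": [0,0,0,-0.5,-2,0,0.2,0,0,0,-0.5,-2,0,0.2,0,0,0,0,0,0,0.2,0,0,0,0,0,0,0.2,0,0,0,0,0,0,0.2,0,0,0,1,4,0,0.2,0,0,0,1,4,0,0.2,0,0,0,0,0,0,0.2,0,0,0,0,0,0,0.2,0,0,0,0,0,0,0.2]
}}

```text
t: 20.95
tool_pos: [0.6068, -0.2361, 0.1203]
eef_rot: [0.99, -0.113, 0.089, 0.01]
force: [0.5, 0.3, -2.4]
grip_width: 0.037
```

```bash
python3 look.py b
```

```text
20.95 [ 0.60684266 -0.23610912  0.12034759] [ 0.48063047  0.30118912 -2.3703071 ] [-0.13  0.53  0.6   1.83 -0.48  0.73 -1.08] 0.037021542104042196 [[0.959, -0.225, 0.174], [-0.221, -0.974, -0.041], [0.179, 0.001, -0.984]]
```

View pics/lookb.png

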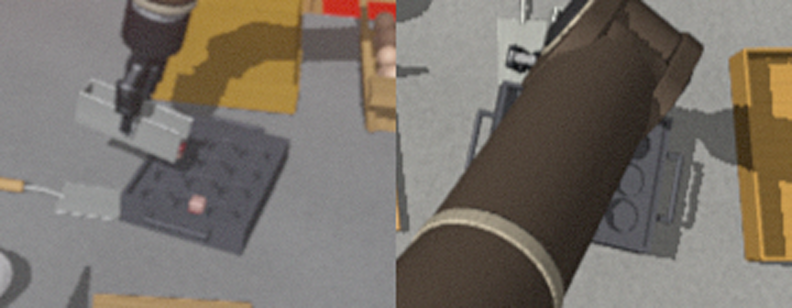

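One chunk is in the left half (crop (197,203)) and the next one is at the spout lip. I'll do the same tip again.

Request:
{"method": "servo_tool", "body": {
  "plan": [0,0,0,-1,-4,0,0.2,0,0,0,-1,-4,0,0.2,0,0,0,0,0,0,0.2,0,0,0,0,0,0,0.2,0,0,0,1,4,0,0.2,0,0,0,1,4,0,0.2,0,0,0,0,0,0,0.2,0,0,0,0,0,0,0.2,0,0,0,0,0,0,0.2,0,0,0,0,0,0,0.2]
}}

```text
t: 22.05
tool_pos: [0.6069, -0.2361, 0.1206]
eef_rot: [0.99, -0.113, 0.089, 0.01]
force: [0.2, 0.4, -2.6]
grip_width: 0.0374
```

```bash
python3 look.py c
```

```text
22.05 [ 0.60687819 -0.23613412  0.12064407] [ 0.18124597  0.42292194 -2.62071898] [-0.13  0.53  0.6   1.83 -0.48  0.73 -1.08] 0.03741846905348332 [[0.959, -0.225, 0.174], [-0.221, -0.974, -0.041], [0.178, 0.0, -0.984]]
```

View pics/lookc.png

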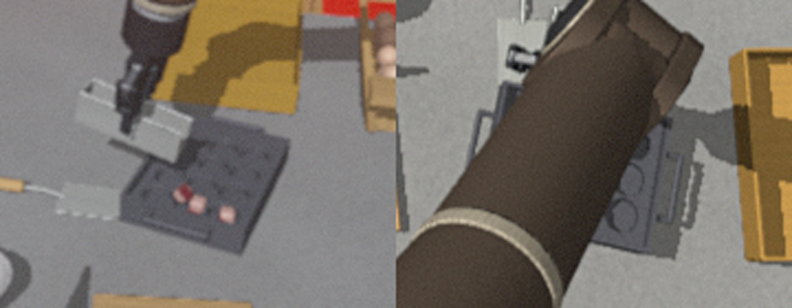

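Request:
{"method": "servo_tool", "body": {
  "plan": [-2,-8,0,0,0,0,0.2,-3,-15,0,0,0,0,0.2,-4,-20,0,0,0,0,0.2,-5,-22,0,0,0,0,0.2,-4,-20,0,0,0,0,0.2,-4,-15,0,0,0,0,0.2,-3,-9,0,0,0,0,0.2,0,0,0,0,0,0,0.2,0,0,0,-0.5,-2,0,0.2,0,0,0,-0.5,-2,0,0.2]
}}

```text
t: 23.15
tool_pos: [0.5832, -0.3438, 0.1205]
eef_rot: [0.986, -0.111, 0.125, 0.015]
force: [-0.9, -0.2, -2.5]
grip_width: 0.0373
```

Request:
{"method": "servo_tool", "body": {
  "plan": [0,0,0,-0.5,-2,0,0.2,0,0,0,-0.5,-2,0,0.2,0,0,0,-0.25,-1,0,0.2,0,0,0,0,0,0,0.2,0,0,0,0,0,0,0.2,0,0,0,0,0,0,0.2,0,0,0,0,0,0,0.2,0,0,0,0,0,0,0.2,0,0,0,0,0,0,0.2,0,0,0,0,0,0,0.2]
}}

```text
t: 24.15
tool_pos: [0.5825, -0.3452, 0.1208]
eef_rot: [0.979, -0.111, 0.168, 0.021]
force: [-0.4, -0.3, -2.1]
grip_width: 0.0373
```

```bash
python3 look.py d
```

```text
24.15 [ 0.5825159  -0.34521382  0.1207754 ] [-0.39118102 -0.27615411 -2.08266015] [ 0.15  0.49  0.48  1.9  -0.64  0.56 -0.75] 0.03734928261437326 [[0.919, -0.225, 0.325], [-0.211, -0.974, -0.079], [0.335, 0.004, -0.942]]
```

View pics/lookd.png

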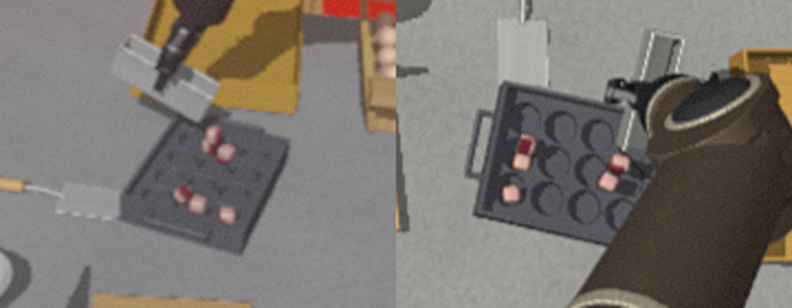

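Request:
{"method": "servo_tool", "body": {
  "plan": [0,0,0,-0.8,-3,0,0.2,0,0,3,-0.8,-3,0,0.2,0,0,3,-0.8,-3,0,0.2,0,0,2,-0.8,-3,0,0.2,0,0,2,-0.8,-3,0,0.2,0,0,0,0,0,0,0.2,0,0,0,0,0,0,0.2,0,0,0,0,0,0,0.2,0,0,0,0,0,0,0.2,0,0,0,0,0,0,0.2]
}}

```text
t: 25.25
tool_pos: [0.5837, -0.3439, 0.1293]
eef_rot: [0.95, -0.106, 0.293, 0.039]
force: [0.6, 0.0, -1.0]
grip_width: 0.037
```

Run:
```python
from h import *
import cv2
o=r.observe();print(o["t"],o["tool_pos"],o["force"])
a=r.camera("side")[80:200,300:410,::-1]; b=r.camera("top")[170:290,350:460,::-1]
cv2.imwrite(f"pics/looke.png",cv2.resize(np.hstack([a,b]),(792,432),interpolation=cv2.INTER_CUBIC))
```

```text
25.25 [ 0.58371848 -0.34393795  0.12928812] [ 0.5572862   0.0383597  -1.02333665]
```

View pics/looke.png

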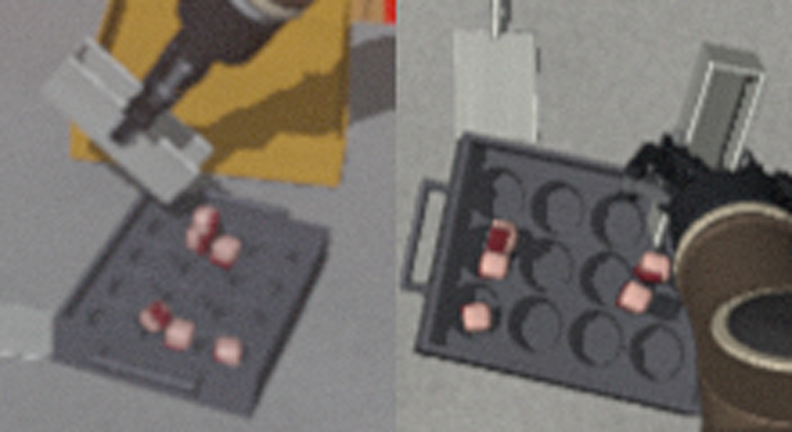

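Request:
{"method": "servo_tool", "body": {
  "plan": [0,0,15,0,0,0,0.2,0,0,20,0,0,0,0.2,0,0,25,1,4,0,0.2,0,0,20,1.5,6.3,0,0.2,0,5,0,1.5,6.3,0,0.2,-2,15,0,1.5,6.3,0,0.2,-4,25,0,1.5,6.3,0,0.2,-6,30,0,1,4,2,0.2,-8,35,0,0,0,2,0.2,-8,35,0,0,0,2,0.2]
}}

```text
t: 26.35
tool_pos: [0.5565, -0.1976, 0.2033]
eef_rot: [0.998, -0.057, 0.01, 0.001]
force: [0.1, 0.5, -0.8]
grip_width: 0.0374
```

Run:
```python
from h import *
import cv2
o=r.observe();print(o["t"],o["tool_pos"],o["force"],o["joint_positions"].round(2))
R=Ro.from_quat(o["eef_rot"]); M=R.as_matrix();print(M.round(3).tolist())
yaw=np.radians(6.2); T=np.array([[np.cos(yaw),np.sin(yaw),0],[np.sin(yaw),-np.cos(yaw),0],[0,0,-1]])
print("rotvec to goal",np.degrees(Ro.from_matrix(T@M.T).as_rotvec()))
a=r.camera("side")[80:200,300:410,::-1]; b=r.camera("top")[170:290,350:460,::-1]
cv2.imwrite(f"pics/lookf.png",cv2.resize(np.hstack([a,b]),(792,432),interpolation=cv2.INTER_CUBIC))
```

```text
26.35 [ 0.55653598 -0.19764467  0.20326183] [ 0.05384138  0.46476501 -0.79433185] [-0.16  0.4   0.56  1.76 -0.25  1.03 -1.19]
[[0.993, -0.114, 0.02], [-0.114, -0.993, -0.003], [0.02, 0.001, -1.0]]
rotvec to goal [ 0.06229307  1.15318953 12.7465494 ]
```

View pics/lookf.png

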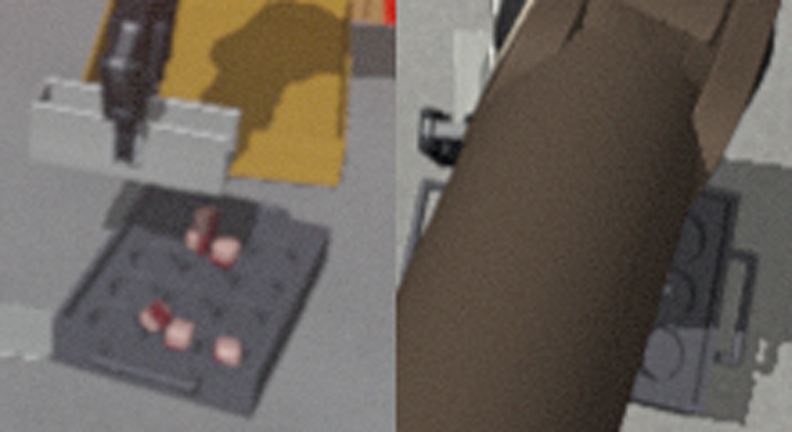

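Request:
{"method": "servo_tool", "body": {
  "plan": [-5,32,0,0,0.3,2,0.2,-6,32,0,0,0.3,2,0.2,-6,32,0,0,0.3,2,0.2,-6,32,0,0,0.25,2,0.2,-6,30,-15,0,0,2,0.2,-6,23,-25,0,0,1.5,0.2,-4,14,-30,0,0,1.25,0.2,-2,6,-30,0,0,0,0.2,0,2,-30,0,0,0,0.2,0,0,-20,0,0,0,0.2]
}}

```text
t: 27.45
tool_pos: [0.5147, 0.0043, 0.0521]
eef_rot: [0.999, 0.053, -0.0, 0.001]
force: [1.1, 0.6, -2.4]
grip_width: 0.0369
```

```bash
cat > lookb.py <<'E'
from h import *
import cv2,sys
o=r.observe();print(o["t"],o["tool_pos"],o["force"],o["ft_torque"],Ro.from_quat(o["eef_rot"]).as_matrix().round(3).tolist())
a=r.camera("side")[170:270,270:400,::-1]; b=r.camera("top")[195:295,250:380,::-1]
cv2.imwrite(f"pics/lb{sys.argv[1]}.png",cv2.resize(np.hstack([a,b]),(795,306),interpolation=cv2.INTER_CUBIC))
E
python3 lookb.py a
```

```text
27.45 [0.51471225 0.00425379 0.05207025] [ 1.09889442  0.57271025 -2.4092399 ] [-0.03667047  0.01421719  0.00398561] [[0.994, 0.107, -0.0], [0.107, -0.994, -0.001], [-0.0, 0.001, -1.0]]
```

View pics/lba.png

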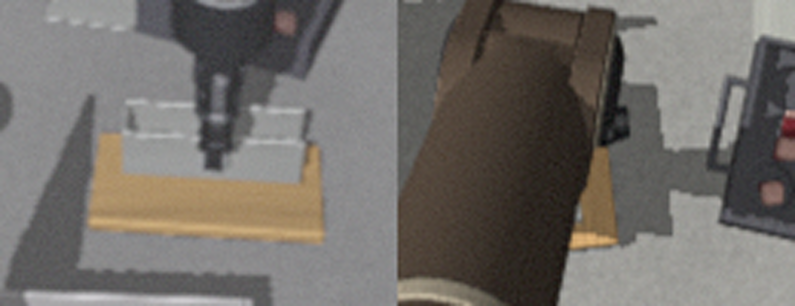

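Request:
{"method": "servo_tool", "body": {
  "plan": [0,0,-6,0,0,0,0.2,0,0,-6,0,0,0,0.2,0,0,-5,0,0,0,0.2,0,0,-3,0,0,0,0.2,0,0,-2,0,0,0,0.2,0,0,-1,0,0,0,0.2,0,0,0,0,0,0,0.2,0,0,0,0,0,0,0.2,0,0,0,0,0,0,0.2,0,0,0,0,0,0,0.2]
}}

```text
t: 28.55
tool_pos: [0.5152, 0.0036, 0.0308]
eef_rot: [0.999, 0.053, 0.001, 0.0]
force: [0.1, 0.1, -2.2]
grip_width: 0.0371
```

```bash
python3 lookb.py b
```

```text
28.55 [0.5151803  0.00362334 0.0307976 ] [ 0.05749091  0.10602956 -2.22784669] [ 0.0306821   0.07601203 -0.00690049] [[0.994, 0.105, 0.001], [0.105, -0.994, -0.001], [0.001, 0.001, -1.0]]
```

View pics/lbb.png

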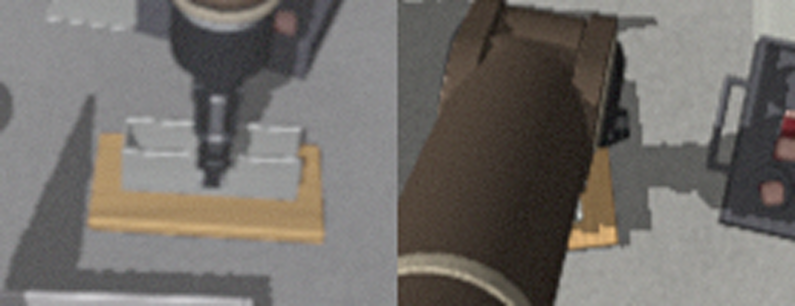

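Request:
{"method": "servo_tool", "body": {
  "plan": [0,0,-1,0,0,0,0.2,0,0,-1,0,0,0,0.2,0,0,-0.5,0,0,0,0.2,0,0,0,0,0,0,0.2,0,0,0,0,0,0,0.2,0,0,0,0,0,0,0.2,0,0,0,0,0,0,0.2,0,0,0,0,0,0,0.2,0,0,0,0,0,0,0.2,0,0,0,0,0,0,0.2]
}}

```text
t: 29.65
tool_pos: [0.5151, 0.0036, 0.0282]
eef_rot: [0.999, 0.053, 0.0, 0.0]
force: [0.6, 0.2, -2.5]
grip_width: 0.0371
```

```bash
python3 lookb.py c
```

```text
29.65 [0.5150943  0.00364631 0.0282081 ] [ 0.56900856  0.23972587 -2.47418107] [ 0.03756886  0.01425085 -0.00085764] [[0.994, 0.105, 0.001], [0.105, -0.994, -0.001], [0.001, 0.001, -1.0]]
```

Request:
{"method": "servo_tool", "body": {
  "plan": [0,0,-0.5,0,0,0,0.2,0,0,-0.5,0,0,0,0.2,0,0,-0.5,0,0,0,0.2,0,0,0,0,0,0,0.2,0,0,0,0,0,0,0.2,0,0,0,0,0,0,0.2,0,0,0,0,0,0,0.2,0,0,0,0,0,0,0.2,0,0,0,0,0,0,0.2,0,0,0,0,0,0,0.2]
}}

```text
t: 30.75
tool_pos: [0.5152, 0.0036, 0.0276]
eef_rot: [0.999, 0.053, 0.001, 0.0]
force: [-4.6, -0.1, 11.4]
grip_width: 0.0372
```

```bash
python3 lookb.py d
```

```text
30.75 [0.51517302 0.0036093  0.02756835] [-4.59634071 -0.14029577 11.40914932] [0.14935666 0.81330728 0.08320698] [[0.994, 0.105, 0.001], [0.105, -0.994, -0.0], [0.001, 0.0, -1.0]]
```

View pics/lbd.png

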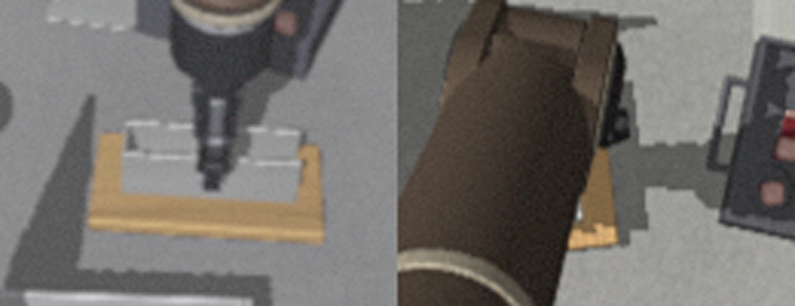

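Request:
{"method": "servo_tool", "body": {
  "plan": [0,0,0.5,0,0,0,0.2,0,0,0,0,0,0,0.45,0,0,0,0,0,0,0.55,0,0,0,0,0,0,0.7,0,0,0,0,0,0,0.76,0,0,0,0,0,0,0.76,0,0,0,0,0,0,0.76,0,0,5,0,0,0,0.76,0,0,10,0,0,0,0.76,0,0,15,0,0,0,0.76],
  "force": 20
}}

```text
t: 31.85
tool_pos: [0.5147, 0.0035, 0.0577]
eef_rot: [0.999, 0.053, -0.0, 0.001]
force: [0.2, 0.3, -0.2]
grip_width: 0.065
```

Request:
{"method": "servo_tool", "body": {
  "plan": [0,0,20,0,0,0,0.76,0,0,30,0,0,0,0.76,0,0,40,0,0,0,0.76,0,0,40,0,0,0,0.76,0,0,40,0,0,0,0.76,-30,0,30,0,0,0,0.76,-40,0,20,0,0,0,0.76,-40,0,0,0,0,0,0.76,-40,0,0,0,0,0,0.76,0,0,0,0,0,0,0.76]
}}

```text
t: 32.85
tool_pos: [0.3609, 0.003, 0.2778]
eef_rot: [0.999, 0.053, 0.0, -0.001]
force: [0.3, 0.2, -0.1]
grip_width: 0.0652
```

Run:
```python
from h import *
import cv2
o=r.observe();print(o["t"],o["tool_pos"],o["force"])
for n in("side","top"): cv2.imwrite(f"pics/{n}11.png",r.camera(n)[:,:,::-1])
s=cv2.imread("pics/side11.png");cv2.imwrite("pics/side11z.png",cv2.resize(s[110:390,200:400],None,fx=2.1,fy=2.1,interpolation=cv2.INTER_CUBIC))
```

```text
32.85 [0.36091794 0.00301475 0.27776489] [ 0.28083227  0.1849703  -0.13988801]
```

View pics/side11z.png

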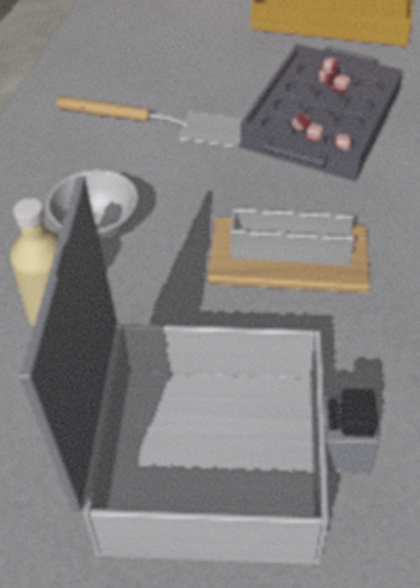

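View pics/top11.png

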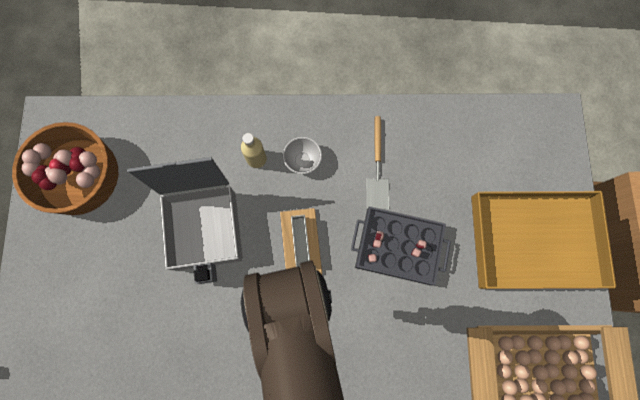

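Run:
```python
import cv2
s=cv2.imread("pics/top11.png");cv2.imwrite("pics/top11z.png",cv2.resize(s[195:295,340:460],None,fx=6,fy=6,interpolation=cv2.INTER_CUBIC))
```

```text
(no output)
```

View pics/top11z.png

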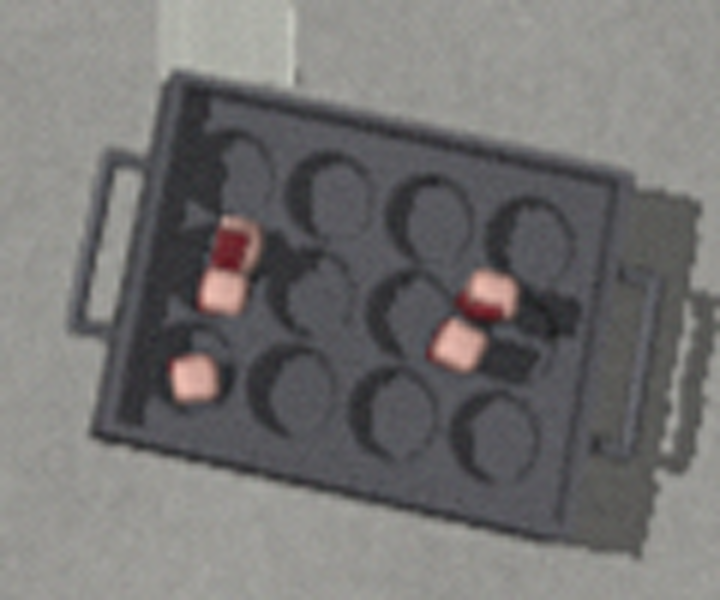

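Run:
```python
from plant import r
print(r.job_done())
```

```text
the job is handed in; nothing more can be done
None
```

The job is done and handed in at about 33 s, well inside the 70 s limit; no verdict was reported.

- **Box and lid:** One finger pressed the catch about 4.6 mm while the other held the lid. I let the lid up along its arc over about 4 s to the end stop, and it was standing open in the last pictures.
- **Chunks:** I lifted out the shaker and poured with short tips. The last pictures show all six chunks in the pan, three in each half. In the right half, one chunk appears to rest on another, still inside the rim.
- **Shaker:** It is empty and open side up, centred on the board. It touched down with about 11 N before I released it.
- **Bystanders:** The bottle, bowl and turner look unmoved, and the arm was clear of everything.

**Checks that disagreed:** The top camera put things about 3–5 mm to the side of where the side camera did. I took a middle value for the grasp, and it caused no trouble. The wrist force reading was too noisy (about ±1 N) to confirm by weight that the shaker was empty, so I judged that from the pictures.

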